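# Weigh the grill press on the spring scale and set its marker

## Task

Hang the cast grill press on the hook of the spring scale by the raised crook in the middle of its handle, so that it hangs level; ease its weight onto the hook so gently that the hook never jumps, drops or springs back (100 mm/s at most). Let go and let it settle, then slide the scale's marker down until its index is level with the pointer, and leave everything hanging still. Do not force the hook or the marker, and leave the other things on the worktop where they are.

Things in the scene. Friction and masses are not known exactly. Their poses are not given: they have to be found in the camera images.
- press: dark cast grill press, 0.28 to 0.84 kg: slab 75 (x) x 130 (y) x 12 mm; above it a round handle bar, 10 mm thick, along y between posts at y = +-57 mm. Origin: centre of the underside, z up. Straight grip stretches of the bar at |y| = 16 to 48 mm, centre line 58 mm above the origin (41 mm free below). In the middle (|y| < 5 mm) the bar rises 9 mm into a crook for the hook. Starts on the worktop.
- press_crook (a point): underside of the press handle's crook, 62 mm above the press's origin; rests on the hook's seat when the press hangs
- scale: white column spring scale, fixed: base 150 x 120 x 12 mm (x = -120 to +30 mm), column 40 x 34 mm, 207 mm tall. Origin: on the worktop under the column's axis; -x is the way the hook points, the marker is on the -y side, z up.
- scale_hook: steel hook (8 mm bar) that slides down the column's front, spring 110 N/m, starts to move at 0.2 N, 85 mm travel, lightly damped. Origin: its seat, the top of the bar at the bottom of the bend, 95 mm before the column axis, 170 mm up; axes as the scale. Open to the top; top of the shank behind is 15 mm above the seat.
- hook_tip (a point): top of the hook's free upturned end, 22 mm in front of the seat (-x) and 22 mm above it; the press goes on from the front, the hook passing between handle bar and slab
- pointer_tip (a point): tip of the thin dark pointer on the hook's carriage, at the column's front right edge; goes down with the hook. 15 mm higher than the seat.
- marker: grey marker that slides straight down on the column's right (-y) side, 85 mm travel, and stays where it is left (friction 2 N); starts near the top, above the loaded pointer. Origin on its index line; axes as the scale.
- marker_index (a point): end of the marker's thin black index line, beside the pointer; to be brought to the pointer tip's height
- marker_tab (a point): middle of the ribbed front part of the marker's tab, on its flat top face 8 mm above the index line, 35 mm in front (-x) of the column axis and 71 mm to its -y side; the tab is 8 mm thick, its front edge 15 mm and its side edges 18 mm from this point. Push it down here.
- canister: green canister with a wooden lid, 92 x 92 x 120 mm, bystander; origin at its underside
- spice_jar: spice jar with a red cap, 45 x 45 x 106 mm, bystander; origin at its underside
- herb_jar: herb jar with a dark cap, 44 x 44 x 105 mm, bystander; origin at its underside
- pot: low pot with a red lid, 58 x 58 x 50 mm, bystander; origin at its underside

How it is judged:
By the outcome, as a careful person would: the job done as asked, in the order asked, and still so for the second after the job is handed in, with the robot touching nothing.
It also fails if it takes over 72 s, if anything falls off the work surface, if the arm or the gripper's body presses on something with over 40 N, if the wrist force passes 120 N, or if a joint passes its speed limit or range.

## Robot

A 7-joint arm with a two-finger parallel gripper is mounted at the origin on a cart in front of the work surface, level with it; the furniture and walls round the work are solid. World frame = base frame: x ahead of the robot, y to its left, z up, the work surface at z = 0. Lengths are in mm, angles in rad, forces in N, time in s.
With the tool pointing down it reaches from about 400 to 875 mm from the base axis. Payload 19.3 kg.
Tool frame: the origin (TCP) lies midway between the tips of the shut fingers; the grasp point (between the pads) lies 19 mm behind it (env.grip_depth is the distance from the TCP to the grasp point, in mm); y points along the fingers, z is the direction in which the jaws open and shut, and the axes are right-handed (so a half turn about y gives the same grasp; the last joint's range is limited). The gripper opens to 85 mm and grips with 20 to 120 N. Pads are 22 mm wide; open, the fingers measure 114 mm over their backs; the gripper's body (76 mm by 85 mm) begins 54 mm behind the grasp point. The pads swing forward as they close: fully open they stand 13 mm farther back than shut.
Start: joints at [-1.371, 0.521, -0.036, 1.599, 0.021, 1.021, -0.113], TCP at [166.606, 602.376, 231.291] pointing down, gripper open.
Joint ranges: [-2.91, 2.91], [-0.3, 2.13], [-1.5, 1.42], [0.17, 2.43], [-1.26, 4.41], [0.16, 1.93], [-2.52, 2.52]. Speed limits (rad/s): [1.89, 1.89, 2.39, 2.39, 3.01, 3.01, 3.01].

## Interface

Orientations are given as a 3x3 rotation matrix whose columns are the frame's x, y, z axes.
In Python, from rig import env gives the robot as it stands. Calls block until the motion is done:
- env.move_pose(position, orientation): joint-space move of the TCP to a pose.
- env.servo_line(position, ori=None, rate=150, f_stop=None): straight line of the TCP; ori=None keeps the orientation; rate is the mean speed in mm/s. With f_stop (N) it stops when the force on the tool has changed by that much, and returns True; else False.
- env.set_joints(angles): joint-space move.
- env.open() and env.close_gripper(force=None): open the fingers fully, or close them until they stop; force is the grip in N (None keeps the last).
- env.dwell(seconds).
- env.ik(position, orientation): joint angles nearest the present ones, or None.
- env.read_state(): the state.
- env.get_image(name): name is "scene" or "side" or "wrist"; returns (picture, depth): 480x640x3 uint8, red, green, blue; 480x640 float32, mm along the optical axis (not along the pixel's ray), 0 where there is no reading.
- env.calibration(name): a dict with "intrinsics" (3x3 intrinsics, pixels), "T" (4x4, takes a point from camera to world coordinates). Camera axes: x right, y up, looking along -z (the intrinsics and any distortion apply to the point x, -y, -z); pixel columns grow to the right and rows downward; lengths in mm; the calibration is good to about 2 mm. A picture is of the moment at which its call begins: read the wrist's pose just before it. calibration takes no time and is no camera call; for the wrist camera it gives the pose at the moment of the call.
A pose or a line that the arm cannot do raises env.Unreachable and nothing moves.
- env.sign_off(): hands the job in, once; it reports no verdict.
The state is a dict: "time": time; "joint_positions": joint angles; "qd": joint speeds; "effort": joint torques, N m; "tool_pos": TCP position; "tcp_rot": TCP orientation; "contact_force": force on the tool from outside, world axes, zero at the start; "ft_torque": the same for the moment, N m; "grip_width": finger opening in mm.
Only numpy, scipy, OpenCV 4.12 (cv2) and the standard library are available. Lean on these libraries where they do the work, as an engineer would, in place of code of your own. Each camera call takes 0.05 s, during which the arm holds its last target. There are 200 camera calls.

## Working session

There is one attempt and no reset: what is moved stays moved. The work goes in short steps, each a Python script; the robot and the scene stay as the last script left them, time stands still between calls to the robot, and variables do not carry over. Pictures are saved under pics/ and viewed, about 8 in all and at most 12, crops included, and the job is handed in when it is done.

```bash
ls; mkdir -p pics
cat > h.py <<'E'
import numpy as np, cv2
from rig import env
def shot(cam,name):
    T=env.calibration(cam); im,d=env.get_image(cam)
    cv2.imwrite(f'pics/{name}.png',im[:,:,::-1]); np.savez(f'pics/{name}.npz',d=d,K=T['intrinsics'],T=T['T'])
    return im,d,T
def cloud(d,K,T):
    v,u=np.mgrid[0:d.shape[0],0:d.shape[1]]
    P=np.stack([(u-K[0,2])/K[0,0]*d,-(v-K[1,2])/K[1,1]*d,-d],-1)
    W=P@T[:3,:3].T+T[:3,3]; W[d==0]=np.nan
    return W
E
python3 - <<'E'
from h import *
for c in ('scene','side'):
    im,d,T=shot(c,c+'0'); print(T)
a=cv2.imread('pics/scene0.png');
s=env.read_state();print(s['tool_pos'],s['tcp_rot'],s['grip_width'],s['time'],env.grip_depth)
E
```

```text
pics
{'intrinsics': array([[478.55969612,   0.        , 312.0598093 ],
       [  0.        , 478.55969612, 248.32121629],
       [  0.        ,   0.        ,   1.        ]]), 'T': array([[ 6.30010823e-01,  4.54468019e-01, -6.29718336e-01,
        -5.61890807e+01],
       [-7.76461989e-01,  3.83142447e-01, -5.00308550e-01,
        -4.06156340e+02],
       [ 1.38975883e-02,  8.04152153e-01,  5.94261030e-01,
         6.64321029e+02],
       [ 0.00000000e+00,  0.00000000e+00,  0.00000000e+00,
         1.00000000e+00]])}
{'intrinsics': array([[548.27399755,   0.        , 312.92226734],
       [  0.        , 548.27399755, 235.30291626],
       [  0.        ,   0.        ,   1.        ]]), 'T': array([[ 9.71318172e-01,  9.44866699e-02, -2.18204669e-01,
         2.58056227e+02],
       [-2.37658007e-01,  3.55949648e-01, -9.03780128e-01,
        -9.46000481e+02],
       [-7.72529937e-03,  9.29716149e-01,  3.68195875e-01,
         5.27504757e+02],
       [ 0.00000000e+00,  0.00000000e+00,  0.00000000e+00,
         1.00000000e+00]])}
[166.5532945  602.09774552 230.78642076] [[ 9.63824854e-01 -1.76892409e-04  2.66536337e-01]
 [-2.66536379e-01 -9.97218192e-04  9.63824343e-01]
 [ 9.53016745e-05 -9.99999487e-01 -1.00829194e-03]] 85.2858986856714 0.1 18.700000000000003
```

View pics/scene0.png

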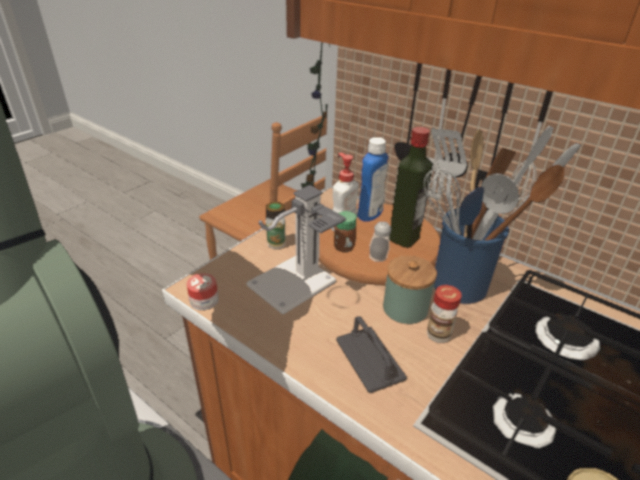

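View pics/side0.png

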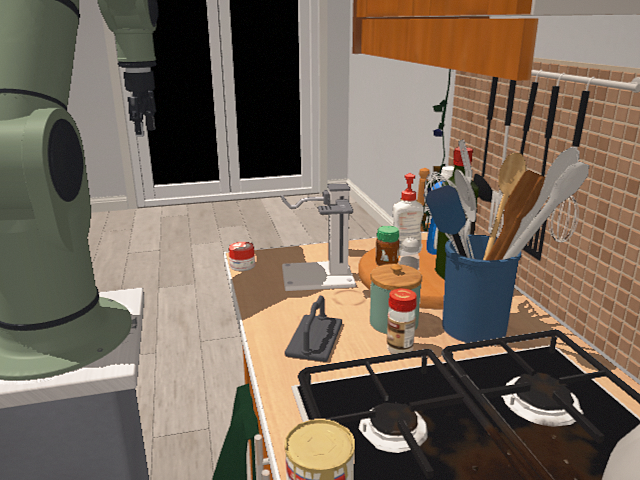

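```bash
cat > an.py <<'E'
from h import *
def load(n):
    z=np.load(f'pics/{n}.npz'); return cloud(z['d'].astype(float),z['K'],z['T'])
E
python3 - <<'E'
from an import *
S=load('scene0'); D=load('side0')
np.set_printoptions(precision=1,suppress=True)
for n,C,px in (('scene',S,dict(slab=(372,362),base=(275,285),basecorner=(330,275),coltop=(305,192),tab=(325,217),hook=(280,218),can=(410,268),jar=(447,293),pot=(202,285),herb=(275,210),top=(300,330))),('side',D,dict(slab=(310,345),base=(310,275),coltop=(340,186),hook=(300,203),tab=(333,211),can=(395,275),jar=(403,298),pot=(242,248)))):
    for k,(u,v) in px.items(): print(n,k,C[v,u])
# table plane check, press top-down
for n,C in (('scene',S),('side',D)):
    P=C.reshape(-1,3); 
    c=C[362,372] if n=='scene' else C[345,310]
    m=(np.hypot(P[:,0]-c[0],P[:,1]-c[1])<110)&(P[:,2]>-20)
    print(np.histogram(P[m,2],bins=np.arange(-20,90,4)))
    q=P[m&(P[:,2]>8)&(P[:,2]<80)]
    r=cv2.minAreaRect(q[q[:,2]<15][:,:2].astype(np.float32)); print('slab',n,r,len(q))
    h=q[q[:,2]>45]; r=cv2.minAreaRect(h[:,:2].astype(np.float32)); print('handle',r,len(h),h.mean(0),h[:,2].max())
    # scale
    c=C[192,305] if n=='scene' else C[186,340]
    m=(np.hypot(P[:,0]-c[0],P[:,1]-c[1])<160)&(P[:,2]>150)
    q=P[m]; print('coltop',n,np.histogram(q[:,2],bins=np.arange(150,230,5)))
    m=(np.hypot(P[:,0]-c[0],P[:,1]-c[1])<150)&(P[:,2]>6)&(P[:,2]<18)
    r=cv2.minAreaRect(P[m][:,:2].astype(np.float32)); print('base',r,m.sum())
E
```

```text
scene slab [ 443.7 -146.4   12.2]
scene base [486.4 121.5  11.6]
scene basecorner [588.2  55.4   9.1]
scene coltop [562.1 104.7 205.8]
scene tab [545.8  42.7 182.7]
scene hook [493.6 108.2 178.9]
scene can [ 604.8 -115.3  106.5]
scene jar [ 586.7 -199.7  105.1]
scene pot [363.4 199.5  49.7]
scene herb [595.4 217.7 103.9]
scene top [431.5   7.2  -1.3]
side slab [ 439.3 -167.3   10. ]
side base [502.3  95.6  11.7]
side coltop [568.6  98.9 205.3]
side hook [485.  104.9 173.7]
side tab [530.8  17.2 181.4]
side can [ 606.3 -123.7  101.3]
side jar [ 584.  -214.2  105. ]
side pot [369.5 195.9  48.3]
(array([   5,    5,    9,   10, 4432, 2851,  114, 1273,  746,   45,   16,
         19,   16,   22,   16,   23,   14,   16,   30,   69,  173,   35,
         37,    9,    0,    0,    0]), array([-20, -16, -12,  -8,  -4,   0,   4,   8,  12,  16,  20,  24,  28,
        32,  36,  40,  44,  48,  52,  56,  60,  64,  68,  72,  76,  80,
        84,  88]))
slab scene ((454.3694152832031, -134.90396118164062), (133.00030517578125, 75.29483795166016), 62.2563362121582) 2559
handle ((452.78411865234375, -136
[... 661 characters left out ...]
4,   8,  12,  16,  20,  24,  28,
        32,  36,  40,  44,  48,  52,  56,  60,  64,  68,  72,  76,  80,
        84,  88]))
slab side ((445.5087890625, -172.33279418945312), (212.85279846191406, 101.80120849609375), 77.02827453613281) 1988
handle ((445.1524353027344, -179.7110137939453), (188.6508026123047, 40.43843078613281), 79.38374328613281) 267 [ 447.8 -150.6   59.8] 72.62422004835707
coltop side (array([ 24,  15,  35,  49,  60, 165, 408,  72,  77,  50,  75,  89,   0,
         0,   0]), array([150, 155, 160, 165, 170, 175, 180, 185, 190, 195, 200, 205, 210,
       215, 220, 225]))
base ((533.1240234375, 98.55863952636719), (129.7605438232422, 189.04771423339844), 74.97523498535156) 1545
```

Run:
```python
from an import *
np.set_printoptions(precision=3,suppress=True)
S=load('scene0'); D=load('side0')
c=env.calibration('wrist'); s=env.read_state(); R=np.array(s['tcp_rot']);T=c['T']
print(c['intrinsics'],'cam in tool',R.T@(T[:3,3]-s['tool_pos']),'\n',R.T@T[:3,:3], env.read_state()['contact_force'])
for n,C in (('scene',S),('side',D)):
    P=C.reshape(-1,3)
    z=C[...,2]
    m=(z>7)&(z<17)&(abs(C[...,0]-510)<110)&(abs(C[...,1]-100)<90)
    k,l,st,_=cv2.connectedComponentsWithStats(m.astype(np.uint8)); i=1+st[1:,4].argmax()
    print(n,'base',cv2.minAreaRect(C[l==i][:,:2].astype(np.float32)),st[i,4])
    m=(z>203)&(z<212)&(abs(C[...,0]-560)<60)&(abs(C[...,1]-100)<60)
    print('col',cv2.minAreaRect(C[m][:,:2].astype(np.float32)),m.sum(),np.nanmedian(C[m],0))
    m=(z>150)&(z<200)&(C[...,0]<535)&(C[...,0]>430)&(abs(C[...,1]-100)<25)
    q=C[m]; q=q[q[:,0].argsort()]
    for a in range(430,535,10):
        t=q[(q[:,0]>=a)&(q[:,0]<a+10)]
        if len(t): print(a,len(t),np.median(t,0),t[:,2].min(),t[:,2].max())
def Rz(a,flip=1):
    z=np.array([np.cos(a),np.sin(a),0]); y=np.array([0,0,-1.]); return np.stack([np.cross(y,z),y,z],1)
for p in ([470,104-0,330],[454,-136,200]):
  for a in np.radians([0,180,-27.5,152.5]):
    print(p,np.degrees(a),env.ik(p,Rz(a)))
```

```text
[[342.662   0.    319.758]
 [  0.    342.662 238.374]
 [  0.      0.      1.   ]] cam in tool [ -70.304 -142.636    0.013] 
 [[ 0.    -0.963 -0.27 ]
 [ 0.001  0.27  -0.963]
 [ 1.     0.     0.001]] [-0.373 -0.676  0.195]
scene base ((520.317138671875, 105.93585205078125), (122.75826263427734, 150.7240753173828), 82.86902618408203) 2378
col ((565.167236328125, 100.580078125), (41.9111213684082, 46.19289016723633), 81.36204528808594) 260 [562.645  97.698 206.351]
440 13 [447.586 114.493 188.401] 181.82463408326316 191.69499138034223
450 31 [453.439 112.882 179.594] 169.04246393467457 192.02405305138848
460 20 [464.15  112.259 168.441] 162.68579578432514 176.10394208473122
470 25 [475.751 110.774 168.251] 161.91604774721333 173.77018492750494
480 32 [484.055 109.243 175.717] 167.44169694995185 183.54748783468017
490 22 [494.749 107.714 180.802] 175.78147661379035 185.61361364730317
500 18 [503.883 106.396 183.072] 178.3603882869371 186.14748401489805
510 21 [514.634 104.82  183.49 ] 178.6064448751664 186.53990294180778
520 18 [525.784 103.315 182.989] 178.60232475120415 186.365253648537
[... 917 characters left out ...]
80.3  ] 176.62067519367577 184.10185502555134
530 33 [532.889  98.129 182.069] 170.73896185986155 195.12441641334937
[470, 104, 330] 0.0 [-0.792  0.205  0.539  1.853 -0.116  1.115 -0.21 ]
[470, 104, 330] 180.0 [ 0.622  0.409 -1.263  1.792  0.412  1.246  2.388]
[470, 104, 330] -27.5 [-0.841  0.211  0.602  1.855 -0.132  1.116 -0.672]
[470, 104, 330] 152.5 [-0.403  0.187  0.073  1.836 -0.015  1.12   2.337]
[454, -136, 200] 0.0 [-0.483  0.459  0.87   2.048 -0.471  0.842  0.66 ]
[454, -136, 200] 180.0 [-0.658  0.67   1.234  2.054 -0.774  0.993 -2.159]
[454, -136, 200] -27.5 [-0.537  0.498  0.962  2.05  -0.54   0.866  0.254]
[454, -136, 200] 152.5 [ 0.971  0.512 -1.066  1.983  0.547  0.969  2.295]
```

```bash
cat >> h.py <<'E'
def Rz(deg):
    a=np.radians(deg); z=np.array([np.cos(a),np.sin(a),0]); y=np.array([0,0,-1.]); return np.stack([np.cross(y,z),y,z],1)
def st(tag=''):
    s=env.read_state(); print(tag,'t',round(s['time'],2),'p',np.round(s['tool_pos'],1),'F',np.round(s['contact_force'],2),'M',np.round(s['ft_torque'],2),'w',round(s['grip_width'],1)); return s
E
python3 - <<'E'
from h import *
env.move_pose([445,117,310],Rz(-7.8)); st()
shot('wrist','w_scale')
env.move_pose([470,-106,170],Rz(-27.5)); st()
env.dwell(0.3); st()
shot('wrist','w_press')
E
python3 - <<'E'
from an import *
W=load('w_scale'); z=W[...,2]; P=W[np.isfinite(z)]
m=(z>7)&(z<17)&(abs(W[...,0]-520)<100)&(abs(W[...,1]-105)<90)
print('base',cv2.minAreaRect(W[m][:,:2].astype(np.float32)),m.sum(),np.median(z[m]))
m=(z>203)&(z<212)&(abs(W[...,0]-560)<60)&(abs(W[...,1]-100)<60)
if m.any(): print('col',cv2.minAreaRect(W[m][:,:2].astype(np.float32)),m.sum(),np.median(z[m]))
q=P[(P[:,2]>150)&(P[:,2]<200)&(P[:,0]<540)&(P[:,0]>430)&(abs(P[:,1]-108)<14)]
for a in range(435,540,10):
    t=q[(q[:,0]>=a)&(q[:,0]<a+10)]
    if len(t): print(a,len(t),np.round([t[:,1].min(),t[:,1].max(),np.median(t[:,2]),t[:,2].max()],1))
W=load('w_press'); z=W[...,2]
m=(z>8)&(z<16)&(abs(W[...,0]-454)<100)&(abs(W[...,1]+136)<90)
k,l,s,_=cv2.connectedComponentsWithStats(m.astype(np.uint8)); i=1+s[1:,4].argmax()
print('slab',cv2.minAreaRect(W[l==i][:,:2].astype(np.float32)),s[i,4],np.median(z[l==i]))
m=(z>50)&(z<90)&(abs(W[...,0]-454)<70)&(abs(W[...,1]+136)<70); print('bar',cv2.minAreaRect(W[m][:,:2].astype(np.float32)),m.sum(),np.percentile(z[m],[50,95]))
m=(z>66)&m; print('crook',W[m].mean(0),m.sum())
E
```

```text
t 2.13 p [444.9 118.  309.8] F [ 0.17  1.12 -0.69] M [ 0.05 -0.    0.04] w 85.7
 t 3.22 p [ 470.6 -104.8  170.4] F [-0.41  0.42 -0.08] M [ 0.03  0.07 -0.01] w 85.5
 t 3.52 p [ 470.3 -105.3  170.3] F [0.46 0.25 0.43] M [-0.02 -0.01 -0.01] w 85.6
base ((528.974609375, 95.95213317871094), (139.52880859375, 173.1349334716797), 82.19166564941406) 8214 12.06881809674843
col ((563.0728759765625, 102.12539672851562), (37.549034118652344, 44.52645492553711), 82.60977172851562) 2916 207.0323251614622
435 10 [115.5 120.3 189.7 190.7]
445 123 [114.1 121.9 189.6 193.1]
455 112 [112.1 120.6 174.7 181.9]
465 109 [110.7 118.9 169.4 172.8]
475 133 [108.5 117.7 175.3 181.5]
485 125 [107.4 116.5 182.  184.6]
495 128 [106.9 114.8 184.3 186.3]
505 121 [105.3 113.7 184.3 186.3]
515 125 [104.  112.2 184.3 186.2]
525 445 [ 94.  118.4 188.4 197.6]
535 236 [ 94.2 118.6 195.9 197.8]
slab ((452.8192138671875, -133.7841796875), (129.96328735351562, 74.90755462646484), 62.053497314453125) 8842 11.993258319953753
bar ((452.9991149902344, -133.66287231445312), (120.25885009765625, 9.663105010986328), 62.29492950439453) 1734 [62.4992251  71.41808676]
crook [ 453.48186799 -132.70863794   70.08670862] 354
```

View pics/w_press.png

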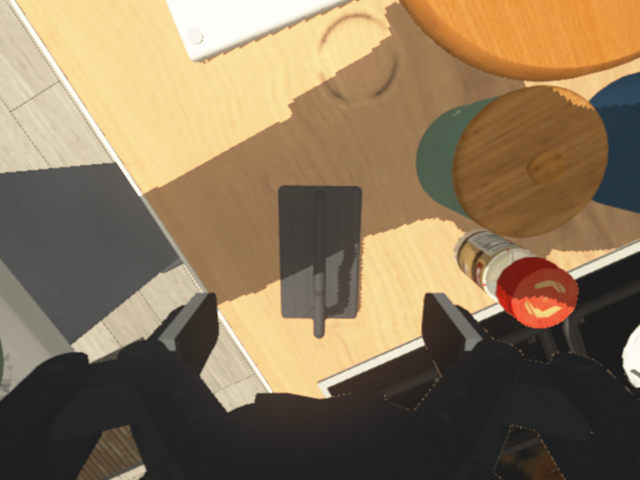

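```bash
python3 - <<'E'
from h import *
g=np.array([466.5,-108.0]); R=Rz(-27.8)
env.move_pose([*g,100],R)
env.servo_line([*g,39.3],rate=80); env.dwell(.3); s0=st('pre')
env.close_gripper(100); env.dwell(.3); st('grip')
env.servo_line([*g,75],rate=60); env.dwell(.5)
for i in range(4): st('lift'); env.dwell(.1)
shot('wrist','w_lift')
E
python3 - <<'E'
from an import *
s=env.read_state(); p=np.array(s['tool_pos']); R=np.array(s['tcp_rot'])
W=load('w_lift'); z=W[...,2]
near=(np.hypot(W[...,0]-453,W[...,1]+134)<95)
m=near&(z>30)&(z<62)
k,l,q,_=cv2.connectedComponentsWithStats(m.astype(np.uint8)); i=1+q[1:,4].argmax()
S=W[l==i]; print('slab',cv2.minAreaRect(S[:,:2].astype(np.float32)),len(S),np.median(S[:,2]))
A=np.c_[S[:,:2]-S[:,:2].mean(0),np.ones(len(S))]; c=np.linalg.lstsq(A,S[:,2],rcond=None)[0]; 
u=np.array([np.cos(np.radians(62.2)),np.sin(np.radians(62.2))]); print('tilt along bar deg',np.degrees(np.arctan(c[:2]@u)),'across',np.degrees(np.arctan(c[:2]@[u[1],-u[0]])),c[2])
m=near&(z>98)&(z<115); print('crook',W[m].mean(0) if m.any() else None,m.sum(), p)
E
```

```text
pre t 5.16 p [ 466.7 -108.    39.5] F [0.17 0.67 0.22] M [ 0.03 -0.03 -0.  ] w 85.4
grip t 6.17 p [ 466.6 -108.    39.3] F [ 2.11 -1.2  -1.31] M [-0.18 -0.5   0.05] w 6.9
lift t 7.42 p [ 466.5 -108.    74.9] F [-0.45 -0.97 -4.17] M [ 0.08 -0.08  0.02] w 6.9
lift t 7.52 p [ 466.5 -108.    75. ] F [ 0.51 -0.06 -5.61] M [ 0.16 -0.05  0.  ] w 6.5
lift t 7.62 p [ 466.5 -108.    75. ] F [-0.19  0.62 -4.42] M [ 0.07 -0.11  0.01] w 6.7
lift t 7.72 p [ 466.5 -108.    75. ] F [-0.54 -0.13 -4.52] M [ 0.12 -0.09  0.02] w 7.0
slab ((465.14990234375, -107.4710693359375), (74.10844421386719, 75.24214935302734), 62.174407958984375) 11778 48.07095272586635
tilt along bar deg 0.7502755071114798 across 0.5558814077147936 48.0686697219662
crook [ 464.60193999 -107.57074148  104.0704673 ] 3932 [ 466.52191618 -107.97388856   75.02004479]
```

View pics/w_lift.png

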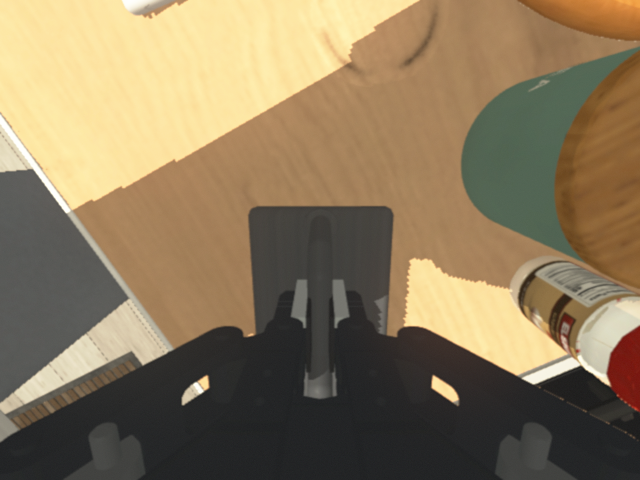

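```bash
cat >> h.py <<'E'
YAW=-8.0; c_,s_=np.cos(np.radians(YAW)),np.sin(np.radians(YAW))
X=np.array([c_,s_]); Y=np.array([-s_,c_])
SEAT=np.array([470.3,113.6])
OFF=28.5; DZ=39.3-62   # TCP z = crook underside z + DZ
def tcp(sx,sy,cz): # crook at scale offset (from seat), height cz -> TCP
    return np.array([*(SEAT+X*sx+Y*(sy+OFF)),cz+DZ])
E
python3 - <<'E'
from h import *
s=st(); p=np.array(s['tool_pos'])
env.servo_line([p[0],p[1],178],rate=120)
env.move_pose(tcp(-75,0,201),Rz(YAW)); env.dwell(.4)
F=[]
for i in range(10): F.append(env.read_state()['contact_force']); env.dwell(.05)
print('F',np.mean(F,0),np.std(F,0)); st()
shot('wrist','w_app'); shot('side','s_app'); shot('scene','sc_app')
a=cv2.imread('pics/s_app.png')[140:300,200:400]; b=cv2.imread('pics/sc_app.png')[140:300,200:400]
cv2.imwrite('pics/app.png',np.hstack([cv2.resize(a,None,fx=2,fy=3),cv2.resize(b,None,fx=2,fy=3)]))
E
python3 - <<'E'
from an import *
W=load('w_app'); z=W[...,2]; L=np.stack([(W[...,:2]-SEAT)@X,(W[...,:2]-SEAT)@Y],-1)
m=(z>160)&(z<200)&(abs(L[...,1])<15)&(L[...,0]>-28)&(L[...,0]<45)
for a in range(-28,45,6):
    t=m&(L[...,0]>=a)&(L[...,0]<a+6)
    if t.sum()>3: print(a,t.sum(),'lat',np.round([L[t][:,1].min(),np.median(L[t][:,1]),L[t][:,1].max()],1),'z',np.round([np.median(z[t]),z[t].max()],1))
m=(z>135)&(z<165)&(abs(L[...,0]+75)<60)&(abs(L[...,1])<80)
t=L[m]; print('slab',np.percentile(t,[1,99],axis=0),np.median(z[m]))
for n in ('sc_app','s_app'):
    W=load(n); z=W[...,2]; L=np.stack([(W[...,:2]-SEAT)@X,(W[...,:2]-SEAT)@Y],-1)
    m=(z>135)&(z<158)&(abs(L[...,0]+75)<50)&(abs(L[...,1])<80); 
    if m.any(): print(n,m.sum(),np.percentile(L[m],[1,99],axis=0),np.median(z[m]))
    m=(z>204)&(z<218)&(abs(L[...,0]+75)<15)&(abs(L[...,1])<12); 
    if m.any(): print('crook',m.sum(),np.median(L[m],0),np.percentile(z[m],95))
    m=(z>160)&(z<196)&(abs(L[...,1])<15)&(L[...,0]>-28)&(L[...,0]<45); print('hook lat',np.median(L[m],0))
E
```

```text
t 7.87 p [ 466.5 -108.    75. ] F [ 0.56  0.31 -4.88] M [ 0.07 -0.08  0.04] w 7.0
F [ 0.02545624  0.25515106 -4.64250414] [0.45943589 0.48756678 0.52767157]
 t 10.82 p [400.  152.3 178.3] F [ 0.56  1.39 -4.23] M [ 0.16 -0.01  0.01] w 7.1
-16 86 lat [2.7 4.6 5.7] z [172.1 175.9]
-10 150 lat [-1.3  4.   5.6] z [169.6 174.3]
-4 190 lat [-1.6  3.2  5.5] z [169.2 171.9]
2 270 lat [-2.4  2.8  5.5] z [170.7 175.7]
8 331 lat [-2.3  3.   5.6] z [176.3 182.3]
14 278 lat [-2.3  3.1  5.7] z [181.1 183.7]
20 259 lat [-2.4  3.2  5.5] z [182.9 185.9]
26 249 lat [-2.7  2.9  6. ] z [184.  186.8]
32 226 lat [-2.4  3.1  5.6] z [184.3 186.9]
38 243 lat [-2.3  3.2  5.7] z [184.2 186.4]
44 39 lat [-2.   3.1  5.6] z [184.3 185.9]
slab [[-112.92781599  -35.22313158]
 [ -40.13345959   65.15275502]] 151.3933125030345
sc_app 1882 [[-111.57759795  -66.57816931]
 [ -40.20123026   58.78247151]] 150.24321804512965
crook 48 [-76.79315391  -3.44219054] 210.9871928470636
hook lat [ 8.642946   -2.32501723]
s_app 866 [[-111.36851106  -67.39950344]
 [ -38.47281534   60.1565302 ]] 148.9970669781903
crook 19 [-75.01551076  -5.32413705] 209.5116125785129
hook lat [ 7.59698152 -2.05341216]
```

View pics/app.png

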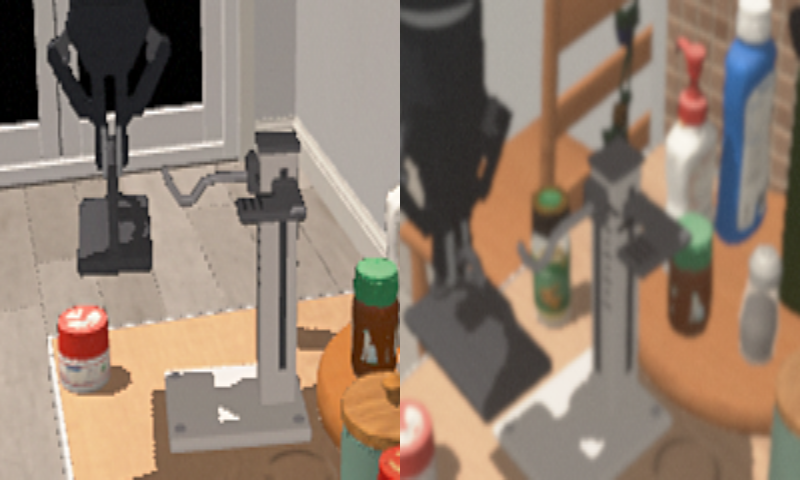

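View pics/w_app.png

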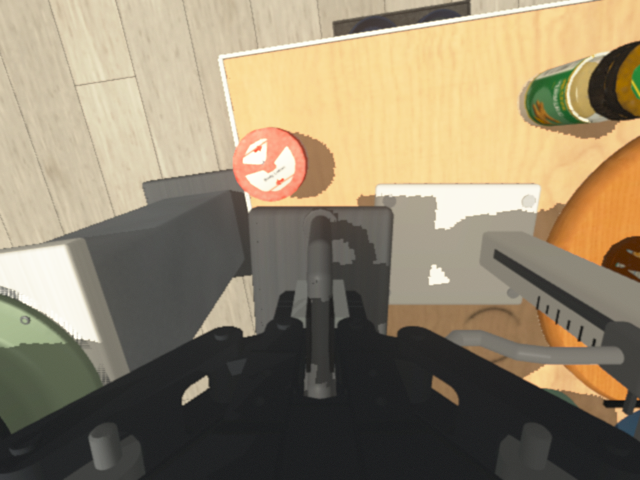

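```bash
cat >> h.py <<'E'
def favg(n=12):
    F=[]
    for i in range(n): F.append(np.r_[env.read_state()['contact_force'],env.read_state()['ft_torque']]); env.dwell(.03)
    return np.round(np.mean(F,0),2)
E
python3 - <<'E'
from h import *
print(env.servo_line(tcp(-25,1,202),rate=80,f_stop=5))
hit=env.servo_line(tcp(0,1,202),rate=50,f_stop=4); st(f'hit {hit}')
if not hit:
    env.servo_line(tcp(0,1,176),rate=40,f_stop=4); st(); print(favg())
    shot('wrist','w_on'); shot('side','s_on')
    a=cv2.imread('pics/s_on.png')[140:260,220:370]; b=cv2.imread('pics/w_on.png')
    cv2.imwrite('pics/on.png',np.hstack([cv2.resize(a,(600,480),interpolation=cv2.INTER_CUBIC)[:,100:450],cv2.resize(b[150:480,200:510],(450,480))]))
E
```

```text
False
hit False t 12.39 p [474.3 142.7 179.1] F [-0.52  0.09 -6.26] M [ 0.12  0.01 -0.05] w 6.6
 t 13.19 p [474.5 142.8 153.4] F [-0.55 -0.44 -4.67] M [ 0.11 -0.01 -0.02] w 6.9
[-0.22  0.05 -4.65  0.12 -0.04 -0.  ]
```

View pics/on.png

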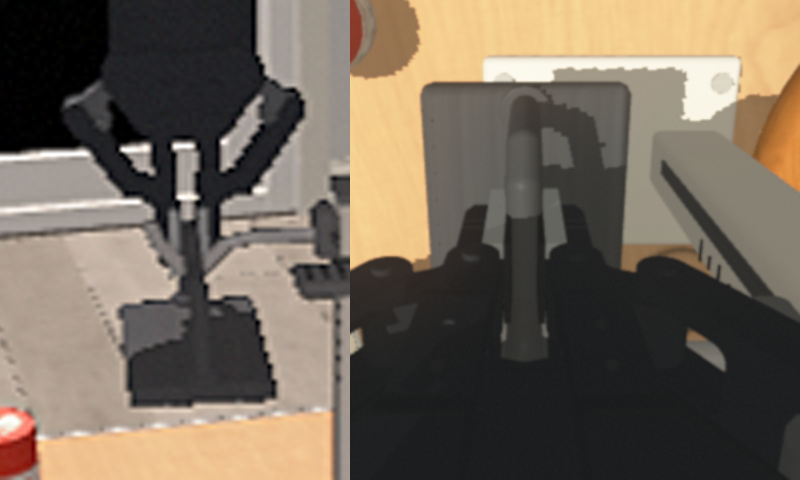

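Run:
```python
from h import *
for cz in (171,168,162,154,146,138):
    env.servo_line(tcp(0,1,cz),rate=15); env.dwell(.15); f=favg(); s=env.read_state()
    print(cz,np.round(s['tool_pos'],1),f,round(s['time'],1))
    if f[2]>-1.2: break
```

```text
171 [474.4 142.8 148.3] [-0.27  0.07 -4.69  0.14  0.    0.01] 14.7
168 [474.4 142.8 145.3] [-0.34  0.24 -4.31  0.15 -0.01 -0.  ] 15.6
162 [474.4 142.8 139.3] [-0.1  -0.24 -3.7   0.06 -0.    0.  ] 16.7
154 [474.4 142.8 131.3] [ 0.2  -0.03 -2.84  0.04 -0.04  0.02] 18.0
146 [474.4 142.8 123.3] [ 0.17 -0.6  -2.    0.   -0.04  0.02] 19.2
138 [474.4 142.8 115.3] [ 0.23 -0.25 -1.13 -0.04 -0.03  0.  ] 20.4
```

```bash
python3 - <<'E'
from h import *
for cz in (131,128.5):
    env.servo_line(tcp(0,1,cz),rate=12); env.dwell(.2); f=favg(25); s=env.read_state()
    print(cz,np.round(s['tool_pos'],1),f,round(s['time'],1))
cz2=128.5+f[2]/.108; print('zero at',cz2)
cz2=np.clip(cz2,126,129); env.servo_line(tcp(0,1,cz2),rate=8); env.dwell(.2); print(favg(25)); st()
shot('side','s_low'); shot('scene','sc_low')
a=cv2.imread('pics/s_low.png')[150:290,220:370]; b=cv2.imread('pics/sc_low.png')[150:290,200:350]
cv2.imwrite('pics/low.png',np.hstack([cv2.resize(a,(400,373),interpolation=cv2.INTER_CUBIC),cv2.resize(b,(400,373),interpolation=cv2.INTER_CUBIC)]))
E
python3 - <<'E'
from an import *
for n in ('sc_low','s_low'):
    W=load(n); z=W[...,2]; L=np.stack([(W[...,:2]-SEAT)@X,(W[...,:2]-SEAT)@Y],-1)
    m=(z>65)&(z<90)&(abs(L[...,0])<50)&(abs(L[...,1])<80); S=np.c_[L,z][m]
    c=np.linalg.lstsq(np.c_[S[:,:2],np.ones(len(S))],S[:,2],rcond=None)[0]
    print(n,m.sum(),np.percentile(S,[1,50,99],axis=0).round(1).tolist(),c)
E
```

```text
131 [474.4 142.8 108.3] [ 0.17 -0.59 -0.41 -0.07 -0.04  0.  ] 22.2
128.5 [474.4 142.8 105.8] [ 0.07 -0.46  0.07 -0.1  -0.04  0.02] 23.6
zero at 129.14814814814815
[ 0.32 -0.64 -0.18 -0.1  -0.05  0.  ]
 t 24.87 p [474.4 142.8 106.3] F [ 0.98 -0.52 -0.06] M [-0.14 -0.07 -0.01] w 6.7Traceback (most recent call last):
  File "<stdin>", line 4, in <module>
    res = self.concatenate(tuple(objs), axis=axis)
ValueError: all the input arrays must have same number of dimensions, but the array at index 0 has 3 dimension(s) and the array at index 1 has 2 dimension(s)
```

View pics/low.png

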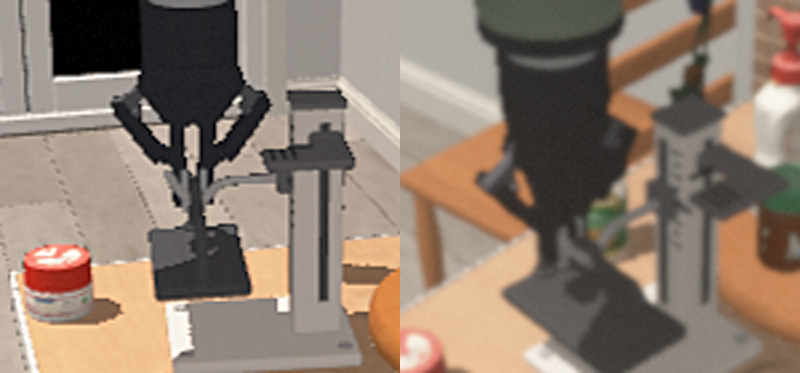

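Run:
```python
from h import *
for y in (0.3,-0.4,-1.1):
    env.servo_line(tcp(0,y,128.9),rate=4); env.dwell(.15); f=favg(25); print(y,f,round(env.read_state()['time'],1))
    if f[1]>-.15: break
```

```text
0.3 [ 0.34  4.11 -0.26  0.87 -0.08  0.01] 26.3
```

Run:
```python
from h import *
for y in (0.9,):
    env.servo_line(tcp(0,y,128.9),rate=4); env.dwell(.15); f=favg(25); print(y,f,round(env.read_state()['time'],1))
y2=y+np.clip(f[1]/6.5,-.4,.4)
env.servo_line(tcp(0,y2,128.9),rate=4); env.dwell(.15); f=favg(25); print(y2,f); st()
```

```text
0.9 [-0.25 -1.51 -0.07 -0.3   0.05 -0.  ] 27.6
0.6676923076923077 [-0.45 -1.02  0.04 -0.2   0.08 -0.  ]
 t 28.79 p [474.4 142.5 106.2] F [-0.24 -0.2  -0.32] M [-0.17  0.09  0.01] w 6.5
```

Run:
```python
from h import *
y=.55
for k in range(3):
    env.servo_line(tcp(0,y,128.9),rate=4); env.dwell(.15); f=favg(25); print(y,f,round(env.read_state()['time'],1))
    if abs(f[1])<.4: break
    y+=np.clip(f[1]/10,-.12,.12)
```

```text
0.55 [-0.27  0.66 -0.19  0.15  0.04 -0.01] 30.0
0.6160000000000001 [-0.11  0.59 -0.15  0.11  0.03 -0.01] 31.3
0.675 [-0.34 -0.34 -0.11 -0.05  0.05 -0.  ] 32.5
```

```bash
python3 - <<'E'
from h import *
env.close_gripper(20); env.dwell(.2); print(favg())
env.open(); env.dwell(.3); st('open'); print(favg(8))
p=tcp(0,.675,0); env.servo_line([p[0],p[1],250],rate=120); st()
shot('side','s_rel'); shot('scene','sc_rel')
a=cv2.imread('pics/s_rel.png')[150:290,220:370]; b=cv2.imread('pics/sc_rel.png')[150:290,200:350]
cv2.imwrite('pics/rel.png',np.hstack([cv2.resize(a,(400,373),interpolation=cv2.INTER_CUBIC),cv2.resize(b,(400,373),interpolation=cv2.INTER_CUBIC)]))
E
python3 - <<'E'
from an import *
for n in ('sc_low','s_low','sc_rel','s_rel'):
    W=load(n); z=W[...,2]; L=np.concatenate([np.stack([(W[...,:2]-SEAT)@X,(W[...,:2]-SEAT)@Y],-1),z[...,None]],-1)
    m=(z>65)&(z<90)&(abs(L[...,0])<50)&(abs(L[...,1])<80); S=L[m]
    c=np.linalg.lstsq(np.c_[S[:,:2],np.ones(len(S))],S[:,2],rcond=None)[0]
    print(n,m.sum(),np.percentile(S,[1,50,99],axis=0).round(1).tolist(),c)
E
```

```text
[-0.16 -0.58  0.   -0.11  0.05  0.  ]
open t 34.35 p [474.4 142.5 106.2] F [ 0.03  0.59 -0.78] M [-0.05 -0.02  0.01] w 85.5
[ 0.41  0.19 -0.02 -0.02 -0.02 -0.  ]
 t 35.97 p [474.1 142.4 249.4] F [ 0.34 -0.61 -0.91] M [-0.04 -0.03 -0.04] w 85.2
sc_low 1614 [[-36.4, -66.0, 68.8], [-7.6, -9.6, 78.7], [35.1, 59.6, 85.9]] [4.24805799e-02 1.23508241e-02 7.86085312e+01]
s_low 892 [[-36.7, -67.1, 67.9], [-3.6, -22.9, 77.5], [36.3, 60.0, 86.6]] [1.66089123e-02 2.27462741e-02 7.74443557e+01]
sc_rel 1649 [[-37.5, -65.4, 67.9], [-7.8, -7.7, 77.4], [33.7, 61.3, 85.8]] [2.86373674e-02 2.75045795e-02 7.74833145e+01]
s_rel 924 [[-37.3, -66.6, 66.0], [-4.5, -21.6, 76.2], [35.8, 60.1, 86.7]] [6.30882446e-04 3.88169636e-02 7.63532782e+01]
```

View pics/rel.png

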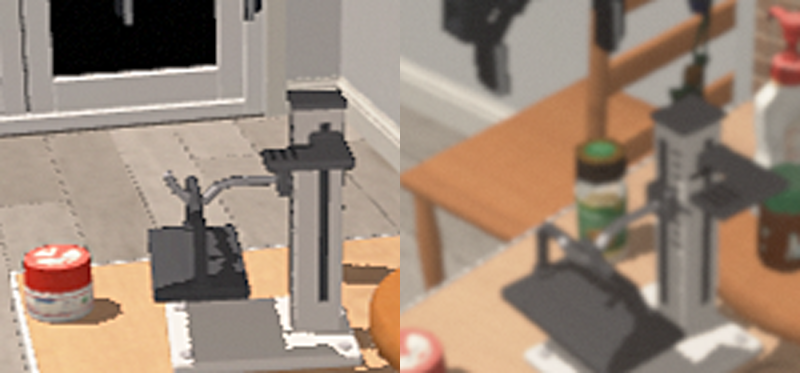

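```bash
cat >> h.py <<'E'
ORG=SEAT+95*X
TAB=ORG-37*X-73*Y
def view_R(az,el,roll):
    a,e=np.radians(az+YAW),np.radians(el)
    d=np.array([np.cos(a)*np.cos(e),np.sin(a)*np.cos(e),-np.sin(e)])
    r=np.cross(d,[0,0,1]); r/=np.linalg.norm(r); u=np.cross(r,d)
    q=np.radians(roll); r,u=np.cos(q)*r+np.sin(q)*u,-np.sin(q)*r+np.cos(q)*u
    C=np.stack([r,u,-d],1)
    TC=np.array([[0,-.963,-.27],[0,.27,-.963],[1,0,0]])
    U,_,V=np.linalg.svd(C@TC.T); return U@V,d
def view(target,az,el,roll,dist):
    R,d=view_R(az,el,roll); cam=np.array(target)-d*dist
    return cam-R@np.array([-70.3,-142.6,0]),R
E
python3 - <<'E'
from an import *
for n in ('sc_rel','s_rel','sc_low'):
    W=load(n); z=W[...,2]; L=np.stack([(W[...,:2]-ORG)@X,(W[...,:2]-ORG)@Y],-1)
    m=(z>172)&(z<195)&(abs(L[...,0]+35)<25)&(abs(L[...,1]+71)<24)
    print(n,m.sum(),np.percentile(L[m],[2,98],axis=0).round(1).tolist(),np.percentile(z[m],[10,50,90]))
P=np.array([*(ORG-20*X-19*Y),143])
for az in (30,50,70,90,110):
  for el in (30,45):
    for roll in (0,90,-90,180):
      for dist in (230,):
        p,R=view(P,az,el,roll,dist); q=env.ik(p,R)
        if q is not None: print(az,el,roll,np.round(p),np.round(q,2))
E
```

```text
sc_rel 291 [[-48.8, -89.7], [-11.4, -55.2]] [179.98792094 183.55154543 184.8588327 ]
s_rel 181 [[-49.1, -90.0], [-11.0, -55.7]] [177.85185198 182.43715401 183.54584048]
sc_low 294 [[-49.0, -89.7], [-11.3, -54.7]] [180.28162731 183.5429395  184.87096972]
30 45 180 [513.  73. 216.] [ 0.54  0.29 -0.86  2.26  0.72  0.22  1.05]
50 30 90 [514.  20. 180.] [ 1.31  1.07 -1.28  2.18 -0.21  0.28  1.5 ]
50 30 180 [505.  51. 205.] [ 1.17  0.72 -1.39  2.34  1.53  0.17  0.9 ]
50 45 90 [523.  28. 195.] [ 0.34  0.49 -0.06  2.14 -1.25  0.83  2.18]
50 45 180 [519.  63. 216.] [ 0.95  0.53 -1.26  2.17  0.63  0.4   1.61]
70 30 0 [505.  15. 155.] [ 1.16  1.07 -0.86  2.15 -1.14  0.65  1.2 ]
70 30 90 [538.  14. 180.] [ 0.4   0.74 -0.    1.92 -1.14  1.23  2.48]
70 30 180 [519.  41. 205.] [ 0.27  0.43 -0.04  2.17 -1.25  0.78 -2.35]
70 45 0 [508.  20. 174.] [ 0.96  0.75 -0.7   2.19 -1.23  0.64  1.06]
70 45 90 [543.  25. 195.] [ 0.29  0.61 -0.    1.89 -0.95  1.08  2.14]
70 45 180 [527.  57. 216.] [ 0.98  0.65 -1.27  2.04  0.37  0.58  2.25]
90 30 0 [531.   7. 155.] [ 0.4   0.95  0.09  1.85 -1.22  1.5   1.27]
90 3
[... 358 characters left out ...]
506.  37. 195.] [ 0.64  0.48 -0.45  2.21 -1.22  0.63 -0.49]
90 45 180 [538.  53. 216.] [-0.67  0.83  1.23  1.95 -1.25  1.47 -2.2 ]
110 30 0 [558.   8. 155.] [ 0.32  1.05  0.08  1.51 -0.99  1.7   1.12]
110 30 90 [584.  28. 180.] [ 0.26  0.98 -0.08  1.3  -0.67  1.68  2.35]
110 30 -90 [527.  16. 180.] [ 0.07  0.82  0.47  1.91 -1.26  1.53 -0.19]
110 30 180 [552.  36. 205.] [-0.39  0.97  1.05  1.72 -1.22  1.8  -1.89]
110 45 0 [557.  13. 174.] [ 0.23  0.88  0.15  1.6  -0.93  1.53  1.06]
110 45 90 [581.  39. 195.] [ 0.16  0.84 -0.04  1.38 -0.56  1.54  2.22]
110 45 -90 [524.  27. 195.] [-0.09  0.65  0.55  1.99 -1.2   1.29 -0.26]
110 45 180 [548.  54. 216.] [-0.58  0.85  1.11  1.78 -1.11  1.55 -2.03]
```

Run:
```python
from h import *
env.move_pose([*TAB,235],Rz(YAW)); env.close_gripper(20); st('above tab')
env.servo_line([*TAB,190],rate=80)
print('stop',env.servo_line([*TAB,159],rate=30,f_stop=10)); st('pushed'); print(favg())
env.servo_line([*TAB,240],rate=120); s=st('up')
P=np.array([*(ORG-20*X-22*Y),145])
q0=np.array(s['joint_positions'])
for az,el,ro in ((70,35,180),(60,35,180),(80,35,180),(70,40,180),(90,35,180),(60,40,90),(75,35,0)):
  for dist in (280,):
    p,R=view(P,az,el,ro,dist); q=env.ik(p,R); print(az,el,ro,np.round(p),None if q is None else np.round(np.array(q)-q0,2))
```

```text
above tab t 37.38 p [517.6  33.2 235. ] F [ 0.46 -0.74  0.17] M [-0.06  0.03 -0.  ] w 0.1
stop False
pushed t 39.27 p [517.4  33.2 159. ] F [-0.25  0.28  0.33] M [ 0.01  0.03 -0.02] w 0.1
[-0.15  0.08 -0.01 -0.01  0.01  0.  ]
up t 40.49 p [517.3  33.4 239.5] F [0.19 0.04 0.37] M [-0.01 -0.02  0.02] w -0.1
70 35 180 [502.   7. 240.] [ 0.31  0.05  0.18  0.26 -0.95  0.16 -2.33]
60 35 180 [489.  15. 240.] [ 1.95  0.24 -2.04  0.31  0.5  -0.55  2.4 ]
80 35 180 [515.   1. 240.] [ 0.24  0.24  0.39  0.15 -0.95  0.45 -2.18]
70 40 180 [506.  14. 247.] [ 0.1   0.09  0.39  0.24 -0.91  0.2  -2.41]
90 35 180 [530.  -2. 240.] [ 0.27  0.32  0.39  0.02 -0.9   0.58 -2.1 ]
60 40 90 [506. -11. 225.] [ 1.02  0.12 -0.56  0.15 -0.82  0.17  2.3 ]
75 35 0 [495. -27. 192.] [ 1.41  0.36 -0.87  0.19 -0.94  0.21  1.23]
```

Run:
```python
from h import *
P=np.array([*(ORG-20*X-22*Y),145])
env.servo_line([*(TAB-40*Y),300],rate=200)
p,R=view(P,80,35,180,280); env.move_pose(p,R); env.dwell(.3); st()
im,d,T=shot('wrist','w_mk')
im=im[::-1,::-1]
cv2.imwrite('pics/mk.png',cv2.resize(im[140:340,220:420,::-1],(600,600),interpolation=cv2.INTER_CUBIC))
```

```text
t 43.27 p [515.4   1.  240. ] F [0.12 0.01 0.79] M [-0.63  0.19 -0.01] w 0.0
```

View pics/mk.png

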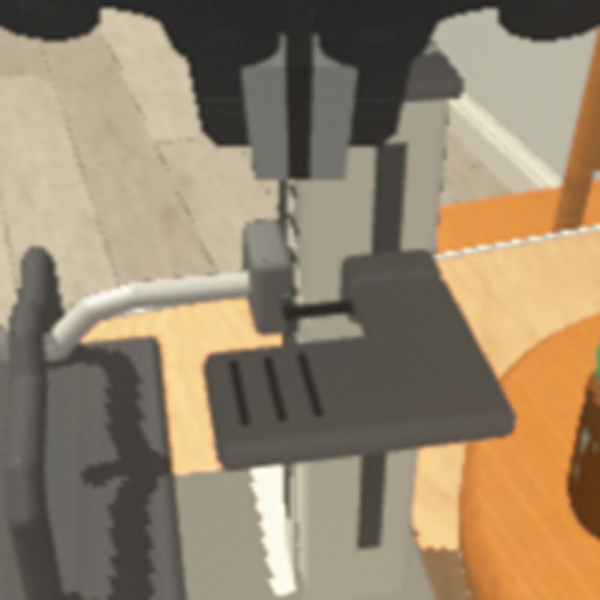

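Run:
```python
from an import *
im=cv2.imread('pics/w_mk.png',0)[::-1,::-1]; W=load('w_mk')[::-1,::-1]
L=np.stack([(W[...,:2]-ORG)@X,(W[...,:2]-ORG)@Y,W[...,2]],-1)
np.set_printoptions(linewidth=250)
r=slice(236,258); c=slice(300,342)
print('cols',300); 
for v in range(236,258): print(v,' '.join('%3d'%x for x in im[v,c]))
print('z/y')
for v in range(238,256): print(v,' '.join('%3.0f'%x for x in L[v,c,2]))
print()
for v in range(238,256,2): print(v,' '.join('%3.0f'%x for x in L[v,c,1]))
print()
for v in range(238,256,3): print(v,' '.join('%3.0f'%x for x in L[v,c,0]))
```

```text
cols 300
236 152 149 141 120 105  98  93  88  85  83  84  83  82  82  81  81  77  73 101 141 151 154 156 158 158 158 158 157 158 158 159 157 147 116  84  76  79  80  81  80  81  81
237 133 130 123 109 102  98  93  88  85  85  85  84  83  79  80  85  84  74  89 129 153 156 156 157 158 159 157 158 158 159 160 157 145 112  82  76  80  82  80  80  79  81
238 133 131 118 102 100  99  94  89  85  83  83  84  83  86  92  92  89  83 105 149 168 159 157 158 159 160 159 160 158 158 160 158 147 113  83  76  77  79  79  80  82  80
239 166 160 133 101  97  99  94  89  85  84  85  84  82  78  77  77  78  94 135 174 182 163 158 159 161 158 156 154 152 153 152 149 137 104  78  70  69  73  77  81  79  80
240 203 197 163 108  97  97  92  88  85  84  83  85  82  77  68  65  68  88 126 161 171 152 147 148 147 143 131 124 115 112 110 103  93  71  56  53  56  66  76  79  80  81
241 213 210 184 120  96  99  93  88  84  84  85  84  83  78  65  60  59  69  90 115 121 106  97  95  94  90  81  75  67  65  61  56  51  44  42  41  47  62  76  79  81  82
242 213 212 194 133 101  97  94  89  86  85  83  85  82  75
[... 7674 characters left out ...]
 -10  -9  -8
244 -16 -15 -13 -11 -33 -32 -31 -31 -30 -29 -28 -27 -26 -25 -26 -27 -26 -25 -24 -24 -23 -22 -22 -21 -20 -19 -18 -17 -17 -16 -15 -14 -13 -13 -12 -11 -10  -9  -8 -10  -9  -9
247 -17 -15 -14 -12 -33 -32 -31 -31 -30 -29 -28 -27 -26 -26 -24 -26 -25 -25 -24 -23 -20 -19 -18 -17 -17 -16 -15 -14 -13 -12 -11 -11 -10  -9  -8  -7  -6  -9  -8  -7 -10  -9
250 -18 -17 -15 nan -12 -10 -31 -31 -30 -29 -28 -27 -26 -25 -25 -24 -26 -25 -24 -23 -20 -19 -18 -18 -17 -16 -15 -14 -13 -12 -11 -11 -10  -9  -8  -7  -6  -5  -4  -4  -3 -10
253 -19 -17 -16 -14 -13 -12 -10  -9  -7  -6  -4  -3  -1   0 -22 -22 -21 -22 -21 -20 -20 -19 -18 -17 -17 -16 -15 -22 -21 -20 -19 -19 -18 -18 -17 -16 -15 -15 -14 -13 -13 -12
```

```bash
python3 - <<'E'
from h import *
env.move_pose([*(TAB-40*Y),260],Rz(YAW)); env.servo_line([*TAB,200],rate=150)
env.servo_line([*TAB,168],rate=80)
print('stop',env.servo_line([*TAB,151.7],rate=15,f_stop=10)); env.dwell(.2); st('pushed')
env.servo_line([*TAB,200],rate=100); env.servo_line([*(TAB-40*Y),300],rate=200)
P=np.array([*(ORG-20*X-22*Y),145])
p,R=view(P,80,35,180,280); env.move_pose(p,R); env.dwell(.3); st()
shot('wrist','w_mk2'); shot('scene','sc_end'); shot('side','s_end')
im=cv2.imread('pics/w_mk2.png')[::-1,::-1]
cv2.imwrite('pics/mk2.png',np.hstack([cv2.resize(im[225:275,295:345],(500,500),interpolation=cv2.INTER_CUBIC),cv2.resize(cv2.imread('pics/sc_end.png')[150:290,240:324],(300,500))]))
E
python3 - <<'E'
from an import *
im=cv2.imread('pics/w_mk2.png',0)[::-1,::-1]; W=load('w_mk2')[::-1,::-1]
L=np.stack([(W[...,:2]-ORG)@X,(W[...,:2]-ORG)@Y,W[...,2]],-1)
c=slice(310,336)
for v in range(238,262): print(v,' '.join('%3d'%x for x in im[v,c]),'|',' '.join('%3.0f'%x for x in L[v,c,2][::2]),'|',' '.join('%3.0f'%x for x in L[v,c,1][::2]))
for n in ('sc_rel','sc_end','s_rel','s_end'):
    W=load(n); z=W[...,2]; L=np.stack([(W[...,:2]-SEAT)@X,(W[...,:2]-SEAT)@Y,z],-1)
    S=L[(z>68)&(z<86)&(abs(L[...,0])<34)&(abs(L[...,1])<62)]
    for k in range(6):
        A=np.c_[S[:,:2],np.ones(len(S))]; co=np.linalg.lstsq(A,S[:,2],rcond=None)[0]; r=S[:,2]-A@co; S=S[abs(r)<max(1.2,2*np.median(abs(r)))]
    print(n,len(S),'tilt deg x,y',np.degrees(co[:2]).round(2),co[2].round(1))
E
```

```text
stop False
pushed t 47.84 p [517.6  33.2 151.7] F [-1.2   0.22 -0.23] M [-0.   -0.02 -0.02] w -0.2
 t 51.38 p [515.3   0.8 239.9] F [1.03 0.16 0.3 ] M [-0.64  0.18  0.06] w -0.0
238  84  84  83  86  93  96  91  83 106 149 168 160 156 157 158 158 159 157 158 159 159 158 145 113  82  79 | 144 144 145 144 145 145 145 145 145 145 145 144 148 | -12 -12 -14 -14 -14 -15 -16 -16 -17 -17 -16 -16 -22
239  86  85  83  78  78  78  78  95 136 174 179 161 156 158 158 157 158 159 158 158 158 157 146 114  83  77 | 143 143 145 145 140 143 144 144 143 144 143 143 148 | -12 -12 -16 -15  -9 -14 -16 -16 -15 -16 -16 -15 -22
240  84  83  81  76  69  65  70  96 135 169 178 161 156 157 159 159 159 159 158 158 159 158 146 112  83  77 | 142 141 144 146 139 142 143 143 143 143 143 142 147 | -13 -12 -16 -18  -9 -14 -15 -15 -17 -16 -17 -16 -23
241  84  85  82  76  68  64  68  90 128 160 176 160 156 157 159 159 158 159 157 158 158 157 145 114  82  76 | 141 140 145 145 138 141 142 141 142 142 141 141 146 | -13 -11 -18 -19 -10 -14 -16 -15 -17 -16 -15 -15 -23
242  84  83  84  78  68  64  67  85 122 160 177 164 157 15
[... 3727 characters left out ...]
  -1 107 111 118 122 123 123 123 123 123 122 121 | 141 142   6   0  -9 -14 -15 -15 -17 -17 -16 -16 -15
260 213 211 207 182 112  89 107 115 146 166 164 171 167 159 152 150 150 150 146 135 126 124 121 116 113 109 |   0  -0 106 109 118 121 122 122 121 121 120 151 151 | 139 139   6   2 -10 -14 -16 -16 -15 -16 -15 -53 -54
261 213 208 201 175 110  90 104  95 120 141 138 137 134 126 118 114 110 109 105  99  94  92  91  87  85  82 |   0  -0 104 108 116 120 121 151 152 151 nan 152 151 | 137 137   7   2  -9 -14 -16 -54 -54 -54 nan -55 -55
sc_rel 867 tilt deg x,y [-0.11  1.06] 77.7
sc_end 871 tilt deg x,y [0.09 1.02] 77.7
s_rel 504 tilt deg x,y [0.18 1.05] 76.7
s_end 507 tilt deg x,y [-0.14  1.15] 76.6
```

View pics/mk2.png

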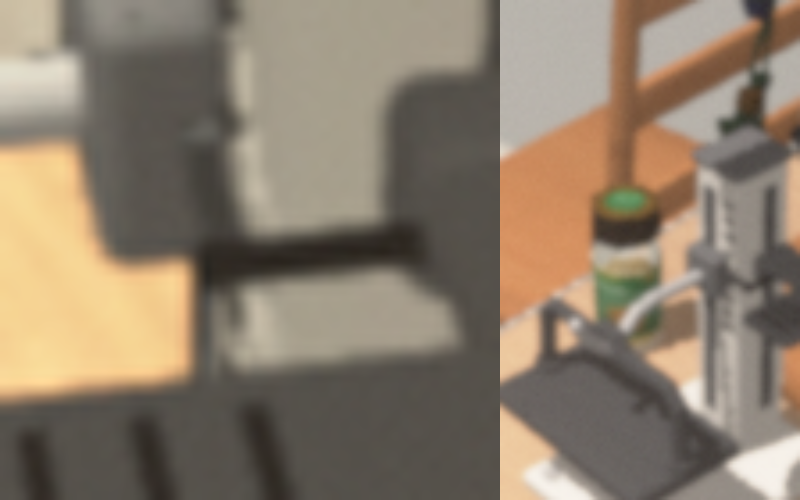

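Run:
```python
from h import *
env.dwell(.5); st(); print(env.sign_off())
```

```text
t 52.03 p [515.4   0.9 239.9] F [ 0.36 -0.24  0.71] M [-0.62  0.22  0.01] w -0.2
the job is handed in; nothing more can be done
None
```

The grill press is hanging on the scale's hook by its crook, and the marker's index is level with the pointer. I handed the job in at 52 s with the robot clear of everything.

- **Hanging the press:** I gripped the handle bar beside the crook, brought the press on from the front and lowered it at 8–15 mm/s, with rests between steps. I let go once the gripper carried about 0 N. The press weighs about 4.7 N, and the hook sagged about 41 mm. The cameras showed a further drop of about 1 mm on release; I did not measure the hook's speed in that moment.
- **Sideways correction:** Before letting go I cleared a sideways force between crook and hook. One 0.7 mm correction briefly raised it to about 4 N. It read about 0.6 N just before I opened the gripper.
- **Marker:** I pushed it down by the tab in two steps and met no resistance above the 10 N stop.

**Last checks:**
- **Press:** it hangs about 1° off level, and it did not move between pictures taken about 15 s apart.
- **Index and pointer:** in the close-up their top faces both measure about 145 mm up, so they agree within about 0.5–1 mm. My estimate from the hook's sag put the pointer about 0.5 mm lower than the camera did.
- **Other items:** the robot stayed clear of them, but I did not measure them again at the end.

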